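# Set the fence and line up mosaic tiles for a spray of fixative

### The job

Loosen the clamp wing, slide the fence until its front face is level with the front face of the steel gauge block, and tighten the clamp again. Then push every terracotta tile across the table, keeping it flat on the table, until it sits flush and square against the fence, centred in a marked bay, one tile to a bay in any order. With all the tiles in place press the spray can's nozzle right down and let it spring back up; leave the jar, dish and glue bottle alone.

Things in the scene. Friction and masses are not known exactly. Their poses are not given: they have to be found in the camera images.
- clamp (a joint): angle of the black clamp wing on top of the dark guide block, rad: 0 = loose (wing lying along the fence's stem, fence free to be slid), growing clockwise seen from above to a stop at 1.45 = tight (nearly across the stem). Count it loose below 0.3 and tight above 1.15. It stays where it is left; turning takes about 0.15 N m
- wing (a point): the clamp wing's grip point, on its vertical turning axis, 60 mm above the table. The wing is a bar 56 mm long (along this point's x), 12 mm thick (y), from 46 to 72 mm above the table, so it can be pinched from above across its thickness. The point turns with the wing. The guide block under it, fixed to the table, is 50 x 78 mm and 40 mm high
- fence (a joint): how far the fence has slid away from the robot, m: 0 (nearest the robot) to 0.10. It runs stiffly in its guide (about 15 N), so it must be gripped firmly to be slid, and stays put when tiles are pushed gently up to it; slide it only with the clamp loose
- fence_face (a point): middle of the fence bar's front face (towards the robot) at table height; x points away from the robot along the sliding direction, y left along the bar. The aluminium bar is 430 mm long (215 mm each side), 18 mm thick (x 0 to 18 mm), 30 mm high, and can be pinched from above clear of the guide block; a 24 mm wide stem runs back from its middle through the block
- gauge_face (a point): the middle of the front face, at table height, of the steel gauge block (30 x 30 x 24 mm high, fixed to the table just beyond the right-hand end of the fence bar). The same axes as the fence: the fence is set when fence_face has x = 0 in this frame
- bay0 (a point): centre of the left-hand (+y) of three bays, on the fence bar's front face at table height; x points squarely into the bar, away from the robot, y left along it. A pale 90 mm wide strip on the bar's top marks each bay; bays are 165 mm apart. A tile flush here has its 90 mm side against the bar and its centre 30 mm in front of this point (x = -30 mm, y = 0)
- bay1 (a point): centre of the middle of three bays, on the fence bar's front face at table height; x points squarely into the bar, away from the robot, y left along it. A pale 90 mm wide strip on the bar's top marks each bay; bays are 165 mm apart. A tile flush here has its 90 mm side against the bar and its centre 30 mm in front of this point (x = -30 mm, y = 0)
- bay2 (a point): centre of the right-hand (-y) of three bays, on the fence bar's front face at table height; x points squarely into the bar, away from the robot, y left along it. A pale 90 mm wide strip on the bar's top marks each bay; bays are 165 mm apart. A tile flush here has its 90 mm side against the bar and its centre 30 mm in front of this point (x = -30 mm, y = 0)
- nozzle (a joint): how far the spray can's nozzle is pressed down, m: 0 up, 0.007 right down. A spring pushes it up, about 3 N at the top and 8 N right down; pressed means over 0.005
- nozzle_top (a point): centre of the top of the white nozzle button (22 mm diameter, 172 mm above the table when up, pressed straight down). The can, 54 mm in diameter, stands fixed in a 70 mm square plywood holder on the left of the table
- tile0: a flat terracotta tile, 60 (its x) x 90 (its y) x 16 mm thick, 170 g, loose on the bare table; origin at the centre of its underside; too wide to grip across its 90 mm. One of up to three alike tiles; two or three are present
- tile1: a flat terracotta tile, 60 (its x) x 90 (its y) x 16 mm thick, 170 g, loose on the bare table; origin at the centre of its underside; too wide to grip across its 90 mm. One of up to three alike tiles; two or three are present
- tile2: a flat terracotta tile, 60 (its x) x 90 (its y) x 16 mm thick, 170 g, loose on the bare table; origin at the centre of its underside; too wide to grip across its 90 mm. One of up to three alike tiles; two or three are present
- jar: bystander: amber glass jar, 60 mm diameter, 80 mm high, origin at the centre of its underside; leave it alone
- glue_bottle: bystander: small white plastic glue bottle, 40 mm diameter, 85 mm high, standing beyond the fence; origin at the centre of its underside; leave it alone
- dish: bystander: white ceramic dish, 90 mm diameter, 30 mm high, origin at the centre of its underside; leave it alone
Things that resemble listed ones, but are neither listed nor needed, are in the scene too. Leave any turquoise look-alike of the tile0 alone. Leave any pink or yellow look-alike of the tile1 alone.

How it is judged:
On the way, in this order (a step that is already met when the one before it is completed fails the run):
1. the clamp is loosened (value of joint clamp below 0.3 rad), for 0.1 s.
2. the fence's face is level with the gauge block's face (within 6 mm) (x of fence_face in the frame of gauge_face between -0.006 and 0.006 m), for 0.2 s.
3. the clamp is tight again with the fence still at the gauge (x of fence_face in the frame of gauge_face between -0.008 and 0.008 m and value of joint clamp above 1.1 rad), for 0.2 s.
4. every tile lies flush in a bay of the clamped fence (all of step 3 and ((x of tile0 in the frame of bay0 between -0.037 and -0.022 m and y of tile0 in the frame of bay0 between -0.013 and 0.013 m and angle between the x axis of tile0 and the x axis of bay0, either way round below 0.12 rad and height (world z) of tile0 below 0.006 m) or (x of tile0 in the frame of bay1 between -0.037 and -0.022 m and y of tile0 in the frame of bay1 between -0.013 and 0.013 m and angle between the x axis of tile0 and the x axis of bay1, either way round below 0.12 rad and height (world z) of tile0 below 0.006 m) or (x of tile0 in the frame of bay2 between -0.037 and -0.022 m and y of tile0 in the frame of bay2 between -0.013 and 0.013 m and angle between the x axis of tile0 and the x axis of bay2, either way round below 0.12 rad and height (world z) of tile0 below 0.006 m)) and ((x of tile1 in the frame of bay0 between -0.037 and -0.022 m and y of tile1 in the frame of bay0 between -0.013 and 0.013 m and angle between the x axis of tile1 and the x axis of bay0, either way round below 0.12 rad and height (world z) of tile1 below 0.006 m) or (x of tile1 in the frame of bay1 between -0.037 and -0.022 m and y of tile1 in the frame of bay1 between -0.013 and 0.013 m and angle between the x axis of tile1 and the x axis of bay1, either way round below 0.12 rad and height (world z) of tile1 below 0.006 m) or (x of tile1 in the frame of bay2 between -0.037 and -0.022 m and y of tile1 in the frame of bay2 between -0.013 and 0.013 m and angle between the x axis of tile1 and the x axis of bay2, either way round below 0.12 rad and height (world z) of tile1 below 0.006 m)) and ((x of tile2 in the frame of bay0 between -0.037 and -0.022 m and y of tile2 in the frame of bay0 between -0.013 and 0.013 m and angle between the x axis of tile2 and the x axis of bay0, either way round below 0.12 rad and height (world z) of tile2 below 0.006 m) or (x of tile2 in the frame of bay1 between -0.037 and -0.022 m and y of tile2 in the frame of bay1 between -0.013 and 0.013 m and angle between the x axis of tile2 and the x axis of bay1, either way round below 0.12 rad and height (world z) of tile2 below 0.006 m) or (x of tile2 in the frame of bay2 between -0.037 and -0.022 m and y of tile2 in the frame of bay2 between -0.013 and 0.013 m and angle between the x axis of tile2 and the x axis of bay2, either way round below 0.12 rad and height (world z) of tile2 below 0.006 m)) and linear speed of each of tile0, tile1, tile2 below 0.02 m/s), for 0.2 s.
5. the nozzle is pressed down while every tile is in its bay (((x of tile0 in the frame of bay0 between -0.037 and -0.022 m and y of tile0 in the frame of bay0 between -0.013 and 0.013 m and angle between the x axis of tile0 and the x axis of bay0, either way round below 0.12 rad and height (world z) of tile0 below 0.006 m) or (x of tile0 in the frame of bay1 between -0.037 and -0.022 m and y of tile0 in the frame of bay1 between -0.013 and 0.013 m and angle between the x axis of tile0 and the x axis of bay1, either way round below 0.12 rad and height (world z) of tile0 below 0.006 m) or (x of tile0 in the frame of bay2 between -0.037 and -0.022 m and y of tile0 in the frame of bay2 between -0.013 and 0.013 m and angle between the x axis of tile0 and the x axis of bay2, either way round below 0.12 rad and height (world z) of tile0 below 0.006 m)) and ((x of tile1 in the frame of bay0 between -0.037 and -0.022 m and y of tile1 in the frame of bay0 between -0.013 and 0.013 m and angle between the x axis of tile1 and the x axis of bay0, either way round below 0.12 rad and height (world z) of tile1 below 0.006 m) or (x of tile1 in the frame of bay1 between -0.037 and -0.022 m and y of tile1 in the frame of bay1 between -0.013 and 0.013 m and angle between the x axis of tile1 and the x axis of bay1, either way round below 0.12 rad and height (world z) of tile1 below 0.006 m) or (x of tile1 in the frame of bay2 between -0.037 and -0.022 m and y of tile1 in the frame of bay2 between -0.013 and 0.013 m and angle between the x axis of tile1 and the x axis of bay2, either way round below 0.12 rad and height (world z) of tile1 below 0.006 m)) and ((x of tile2 in the frame of bay0 between -0.037 and -0.022 m and y of tile2 in the frame of bay0 between -0.013 and 0.013 m and angle between the x axis of tile2 and the x axis of bay0, either way round below 0.12 rad and height (world z) of tile2 below 0.006 m) or (x of tile2 in the frame of bay1 between -0.037 and -0.022 m and y of tile2 in the frame of bay1 between -0.013 and 0.013 m and angle between the x axis of tile2 and the x axis of bay1, either way round below 0.12 rad and height (world z) of tile2 below 0.006 m) or (x of tile2 in the frame of bay2 between -0.037 and -0.022 m and y of tile2 in the frame of bay2 between -0.013 and 0.013 m and angle between the x axis of tile2 and the x axis of bay2, either way round below 0.12 rad and height (world z) of tile2 below 0.006 m)) and value of joint nozzle above 0.005 m), for 0.1 s.
At the end, for the whole second after the job is handed in: Every tile flat, its 90 mm side to the fence (gap under 7 mm), square within 0.12 rad, within 13 mm of the middle of a bay, one to a bay, at rest; fence face within 8 mm of the gauge face, clamp tight (over 1.1 rad), nozzle sprung back up (all of step 4 and value of joint nozzle below 0.0015 m); the robot touches nothing.
It fails at once if a tile is lifted more than 25 mm off the table (height (world z) of any of tile0, tile1, tile2 above 0.025 m).
It fails at once if a bystander (jar, glue bottle, dish) is moved more than 20 mm (distance of any of jar, glue_bottle, dish from where it was at the start of the episode above 0.02 m).
Of tile0, tile1, tile2 only 2 to 3 are there at a start; the rules pass over those that are not, and their reading is None.
At some moment in a run one of tile0, tile1, tile2 may be knocked a few centimetres aside while the robot is not near it.
Once in a run the grip may slacken for a moment while it holds something.
It also fails if it takes over 210 s, if anything falls off the work surface, if the arm or the gripper's body presses on something with over 40 N, if the wrist force passes 120 N, or if a joint passes its speed limit or range.

### The arm

A 7-joint arm with a two-finger parallel gripper is mounted at the origin on the work surface. World frame = base frame: x ahead of the robot, y to its left, z up, the work surface at z = 0. Lengths are in m, angles in rad, forces in N, time in s.
With the tool pointing down it reaches from about 0.425 to 0.95 m from the base axis. Payload 4.7 kg.
Tool frame: the origin (TCP) lies between the finger pads; the fingertips stand 25 mm ahead of it and the grasp point (between the pads) lies 6 mm ahead of it; z points along the fingers, y is the line along which they close (so a half turn about z gives the same grasp; the last joint's range is limited). The gripper opens to 85 mm and grips with 20 to 120 N. Pads are 22 mm wide; open, the fingers measure 114 mm over their backs; the gripper's body (76 mm by 85 mm) begins 54 mm behind the grasp point. The pads swing forward as they close: fully open they stand 13 mm farther back than shut.
Start: joints at [-1.226, 0.469, -0.049, 1.532, 0.024, 1.141, -0.082], TCP at [0.246, 0.628, 0.256] pointing down, gripper open.
Joint ranges: [-2.59, 2.59], [-0.33, 1.99], [-1.39, 1.29], [0.1, 2.45], [-1.04, 4.18], [0.21, 1.99], [-2.66, 2.66]. Speed limits (rad/s): [2.57, 2.57, 3.14, 3.14, 3.14, 3.14, 3.14].

### API

Orientations are given as a 3x3 rotation matrix whose columns are the frame's x, y, z axes.
In Python, from rig import * gives the robot as it stands. Calls block until the motion is done:
- movep(position, orientation): joint-space move of the TCP to a pose.
- move_l(position, attitude=None, feed=0.15, until_force=None): straight line of the TCP; attitude=None keeps the orientation; feed is the mean speed in m/s. With until_force (N) it stops when the force on the tool has changed by that much, and returns True; else False.
- move_joints(angles): joint-space move.
- command_gripper(opening, newtons=None): finger opening in m; newtons is the grip in N (None keeps the last); returns when the fingers have stopped.
- sleep(seconds).
- inverse_kinematics(position, orientation): joint angles nearest the present ones, or None.
- sense(): the state.
- camera(name): name is "scene" or "side" or "wrist"; returns (picture, depth): 384x512x3 uint8, red, green, blue; 384x512 float32, m along the optical axis (not along the pixel's ray), 0 where there is no reading.
- camera_params(name): a dict with "K" (3x3 intrinsics, pixels), "position" and "rotation" of the camera in the world; the wrist camera has in their place "tool_from_camera" (4x4, takes a point from camera to tool coordinates, whose origin is the TCP and whose axes are the flange's). Camera axes: x right, y down, z forward; pixel columns grow to the right and rows downward; lengths in m; the calibration is good to about 2 mm. A picture is of the moment at which its call begins: read the wrist's pose just before it. camera_params takes no time and is no camera call.
A pose or a line that the arm cannot do raises Unreachable and nothing moves.
- finish_job(): hands the job in; it is judged then, once.
The state is a dict: "time_s": time; "joint_pos": joint angles; "qd": joint speeds; "joint_efforts": joint torques, N m; "position": TCP position; "tcp_rot": TCP orientation; "wrist_force": force on the tool from outside, world axes, zero at the start; "ft_torque": the same for the moment, N m; "finger_gap": finger opening in m; "gripper_force": force on a finger pad.
Only numpy, scipy, OpenCV 4.12 (cv2) and the standard library are available. Lean on these libraries where they do the work, as an engineer would, in place of code of your own. Each camera call takes 0.05 s, during which the arm holds its last target. There are 200 camera calls.

## Working session

There is one attempt and no reset: what is moved stays moved. The work goes in short steps, each a Python script; the robot and the scene stay as the last script left them, time stands still between calls to the robot, and variables do not carry over. Pictures are saved under pics/ and viewed, at most 14 in all, crops included, and the job is handed in when it is done.

```bash
mkdir -p pics; ls; cat > h.py <<'E'
from rig import *
import numpy as np, cv2
def snap(n,f):
    p,d=camera(n); cv2.imwrite(f'pics/{f}.png',p[:,:,::-1]); np.savez(f'pics/{f}.npz',p=p,d=d); return p,d
def cloud(n,d,pos=None,rot=None):
    c=camera_params(n);K=c['K']
    v,u=np.mgrid[:d.shape[0],:d.shape[1]]
    P=np.stack([(u-K[0,2])/K[0,0]*d,(v-K[1,2])/K[1,1]*d,d],-1)
    if pos is None: R,t=np.array(c['rotation']),np.array(c['position'])
    else:
        T=np.array(c['tool_from_camera']);R=rot@T[:3,:3];t=rot@T[:3,3]+pos
    return P@R.T+t
E
python3 - <<'E'
from h import *
for n in('scene','side'):
    snap(n,n+'0');print(n,camera_params(n))
print(camera_params('wrist'));print(sense())
a=np.vstack([cv2.imread('pics/scene0.png')]);
E
```

```text
pics
scene {'K': array([[352.59012553,   0.        , 255.19710575],
       [  0.        , 352.59012553, 194.47034753],
       [  0.        ,   0.        ,   1.        ]]), 'position': array([ 0.88492446, -0.61951802,  0.66875245]), 'rotation': array([[ 0.88468474,  0.28268065, -0.3707082 ],
       [ 0.46617799, -0.53076965,  0.70778645],
       [ 0.00331687, -0.79898387, -0.6013433 ]])}
side {'K': array([[452.70053564,   0.        , 255.72749673],
       [  0.        , 452.70053564, 199.32010276],
       [  0.        ,   0.        ,   1.        ]]), 'position': array([ 0.50629718, -0.95299722,  0.73414989]), 'rotation': array([[ 0.99823716, -0.0078039 ,  0.05883596],
       [-0.05353774, -0.54628458,  0.83588688],
       [ 0.025618  , -0.83756329, -0.54573937]])}
{'K': array([[280.02120222,   0.        , 264.61960082],
       [  0.        , 280.02120222, 191.75758852],
       [  0.        ,   0.        ,   1.        ]]), 'tool_from_camera': array([[ 6.73187744e-04, -9.54737923e-01, -2.97447551e-01,
         7.58100754e-02],
       [ 9.99999665e-01,  7.81176574e-04, -2.44182145e-04,
 
[... 328 characters left out ...]
3]), 'qd': array([-0.00129692, -0.00042547, -0.00056335, -0.00279603,  0.00094353,
        0.00079219,  0.00049146]), 'joint_efforts': array([ 2.52059021e-03, -5.11522865e+01, -4.65605047e-02, -2.38391215e+01,
        1.07464529e-02,  4.37247872e-03, -4.87996758e-06]), 'position': array([0.24631096, 0.62795919, 0.25539091]), 'tcp_rot': array([[-9.30946067e-01,  3.65156290e-01, -5.51052829e-04],
       [ 3.65156700e-01,  9.30944717e-01, -1.58694009e-03],
       [-6.64814373e-05, -1.67857627e-03, -9.99998589e-01]]), 'wrist_force': array([-0.18524225,  0.63739195, -0.04665714]), 'ft_torque': array([ 0.03047671, -0.02016552, -0.00992019]), 'gripper_force': 0.0, 'finger_gap': 0.08531755435129151}
```

View pics/scene0.png

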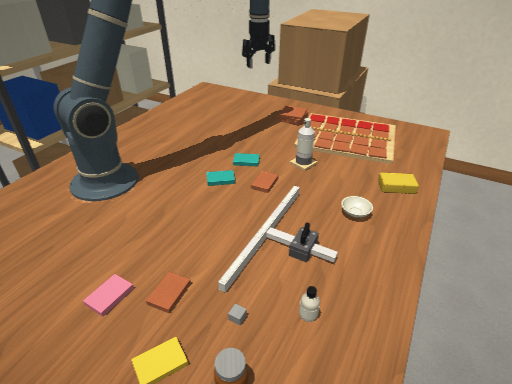

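View pics/side0.png

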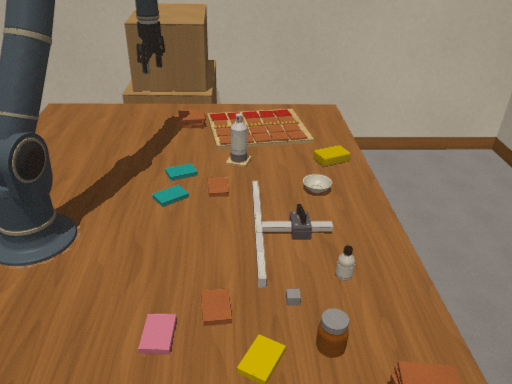

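The scene view shows terracotta tiles at (265,181) and (168,292), with another terracotta thing at (292,115). The look-alikes are turquoise (246,159) and (221,178), pink (108,294) and yellow (160,360) and (398,183). There is also a tray of tiles at (350,135) and a terracotta stack at side (425,375). The fence, with its clamp at (304,240), and the gauge (237,314) are visible too. Next I measure everything.

```bash
cat > m.py <<'E'
from h import *
def comps(n,f,mask_fn,minA=25):
    z=np.load(f'pics/{f}.npz');p,d=z['p'],z['d'];W=cloud(n,d)
    hsv=cv2.cvtColor(p,cv2.COLOR_RGB2HSV)
    m=(mask_fn(hsv,W)&(d>0)).astype(np.uint8)
    N,L,S,C=cv2.connectedComponentsWithStats(m)
    for i in range(1,N):
        if S[i,4]<minA: continue
        Q=W[L==i]; zt=np.percentile(Q[:,2],90); T=Q[Q[:,2]>zt-.006]
        r=cv2.minAreaRect((T[:,:2]*1000).astype(np.float32))
        print(n,'px',C[i].round(),'n',S[i,4],'z',np.percentile(Q[:,2],[2,50,98]).round(3),'rect mm',np.round(r[0],0),np.round(r[1],0),round(r[2],1))
E
python3 - <<'E'
from m import *
for n in('scene','side'):
    f=n+'0'
    print('obj'); comps(n,f,lambda h,W:(W[...,2]>.009)&(W[...,2]<.3)&(W[...,0]>.2)&(W[...,0]<1.2)&(abs(W[...,1])<.75))
    print('terra'); comps(n,f,lambda h,W:(h[...,0]<9)&(h[...,1]>140)&(h[...,2]>120)&(W[...,2]>.006))
    print('dark');comps(n,f,lambda h,W:(h[...,2]<100)&(W[...,2]>.03)&(W[...,2]<.1)&(W[...,0]>.4))
E
```

```text
obj
scene px [269.  55.] n 90 z [0.246 0.278 0.299] rect mm [268. 678.] [39. 26.] 69.6
scene px [249.  60.] n 98 z [0.247 0.277 0.299] rect mm [227. 573.] [40. 27.] 68.6
scene px [336. 139.] n 3405 z [0.011 0.022 0.145] rect mm [544. 400.] [54. 39.] 35.7
scene px [246. 158.] n 269 z [0.009 0.016 0.019] rect mm [352. 327.] [89. 67.] 22.2
scene px [221. 177.] n 326 z [0.01  0.016 0.02 ] rect mm [333. 186.] [89. 63.] 34.9
scene px [264. 181.] n 337 z [0.01  0.016 0.019] rect mm [471. 234.] [62. 93.] 3.7
scene px [398. 182.] n 675 z [0.01  0.034 0.038] rect mm [858. 417.] [108.  71.] 23.3
scene px [280. 242.] n 2402 z [0.011 0.029 0.071] rect mm [695.  14.] [83. 50.] 89.1
scene px [357. 205.] n 429 z [0.01  0.022 0.032] rect mm [775. 226.] [90. 87.] 86.5
scene px [168. 291.] n 950 z [0.01  0.016 0.019] rect mm [ 476. -260.] [62. 91.] 5.1
scene px [108. 294.] n 988 z [0.01  0.016 0.019] rect mm [ 361. -329.] [91. 63.] 86.5
scene px [310. 304.] n 526 z [0.012 0.054 0.086] rect mm [ 776. -163.] [18. 20.] 21.2
scene px [237. 313.] n 248 z [0.009 0.024 0.026] rect mm [ 644. -241.] [30. 31.] 8
[... 2360 characters left out ...]
 [696. 788.] [126.  76.] 12.4
side px [251. 114.] n 92 z [0.014 0.019 0.023] rect mm [595. 775.] [60. 72.] 12.1
side px [218. 116.] n 100 z [0.015 0.019 0.022] rect mm [465. 754.] [60. 67.] 13.7
side px [232. 115.] n 49 z [0.014 0.019 0.165] rect mm [517. 605.] [393.  40.] 87.3
dark
side px [239. 155.] n 45 z [0.03  0.034 0.04 ] rect mm [540. 390.] [51. 24.] 4.2
side px [300. 219.] n 368 z [0.031 0.039 0.072] rect mm [694.  14.] [12. 56.] 9.0
side px [348. 250.] n 76 z [0.069 0.082 0.086] rect mm [ 775. -162.] [20. 18.] 33.8
side px [333. 329.] n 131 z [0.061 0.07  0.078] rect mm [ 700. -383.] [19. 50.] 73.1
side px [331. 342.] n 184 z [0.03  0.038 0.048] rect mm [ 700. -384.] [23. 56.] 75.5
```

```bash
python3 - <<'E'
import cv2,numpy as np
a=cv2.imread('pics/scene0.png');b=cv2.imread('pics/side0.png')
A=cv2.resize(a[200:280,210:345],None,fx=3,fy=3,interpolation=2)
B=cv2.resize(b[195:280,245:350],None,fx=3.8,fy=3.8,interpolation=2)
C=cv2.resize(a[90:170,260:410],None,fx=2.7,fy=2.7,interpolation=2)
D=cv2.resize(b[95:200,150:320],None,fx=2.3,fy=2.3,interpolation=2)
o=np.zeros((600,800,3),np.uint8)
for im,x,y in((A,0,0),(B,400,0),(C,0,330),(D,405,330)):
    im=im[:600-y,:800-x];o[y:y+im.shape[0],x:x+im.shape[1]]=im
cv2.imwrite('pics/crop0.png',o)
E
```

```text
(no output)
```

View pics/crop0.png

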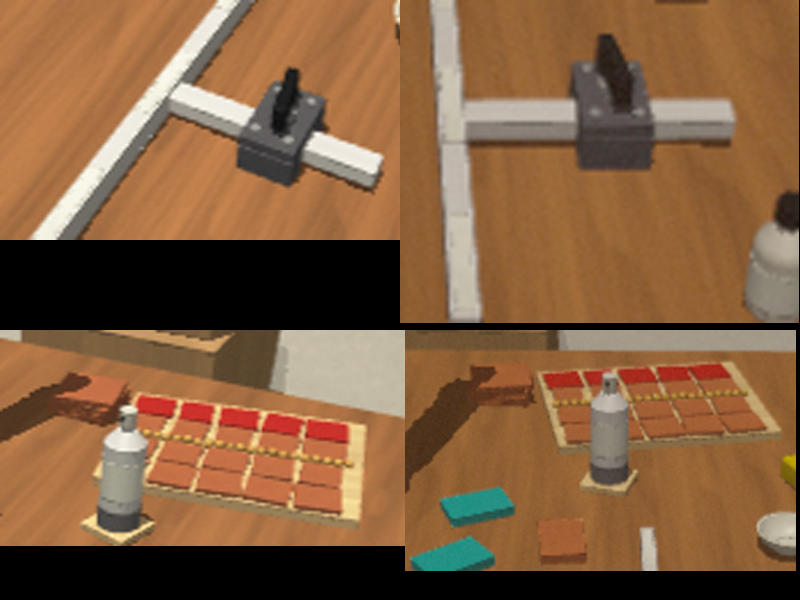

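Two tiles lie on the bare table, at (471,234) and (476,-260) mm, both 60x90x16. The stacks and the tray are decoration. The clamp wing is at (695,14), close to tight. Next I fit the fence bar and the gauge.

```bash
cat > fence.py <<'E'
from h import *
def fence(W,verbose=True):
    m=(W[...,2]>.024)&(W[...,2]<.036)&(W[...,0]>.5)&(W[...,0]<.75)&(abs(W[...,1])<.26)
    Q=W[m]
    x0=np.median(Q[abs(Q[:,1]-.02)>.06][:,0])
    Q=Q[abs(Q[:,0]-x0)<.02]
    r=cv2.minAreaRect((Q[:,:2]*1000).astype(np.float32))
    (vx,vy,cx,cy)=cv2.fitLine((Q[:,:2]*1000).astype(np.float32),cv2.DIST_HUBER,0,.01,.01).ravel()
    # stem axis / ends
    e=np.percentile(Q[:,1],[.3,99.7])
    yaw=np.degrees(np.arctan2(-vx*np.sign(vy),abs(vy)))
    print('bar rect',np.round(r[0],1),np.round(r[1],1),round(r[2],2),'yaw',yaw.round(2),'x at c',(cx+(r[0][1]-cy)*vx/vy).round(1),'yends',e.round(4),'z',np.median(Q[:,2]).round(4))
    G=W[(W[...,2]>.018)&(W[...,2]<.03)&(abs(W[...,0]-.644)<.03)&(abs(W[...,1]+.241)<.03)]
    if len(G)>10: r=cv2.minAreaRect((G[:,:2]*1000).astype(np.float32)); print('gauge',np.round(r[0],1),np.round(r[1],1),round(r[2],1),'xmin',np.percentile(G[:,0],[1,99]).round(4))
E
python3 - <<'E'
from fence import *
for n in('scene','side'):
    z=np.load(f'pics/{n}0.npz'); W=cloud(n,z['d']); fence(W)
    S=W[(W[...,2]>.02)&(W[...,2]<.036)&(W[...,0]>.625)&(W[...,0]<.665)&(abs(W[...,1])<.1)]
    print('stem',S[:,:2].mean(0).round(4),len(S)); 
    N=W[(W[...,2]>.155)&(W[...,2]<.18)&(abs(W[...,0]-.54)<.05)&(abs(W[...,1]-.4)<.05)];print('noz',len(N),np.median(N,0).round(4),N[:,2].max().round(4))
E
```

```text
bar rect [588.5  15.6] [429.2  32.5] 88.84 yaw -0.92 x at c 583.9 yends [-0.1986  0.2291] z 0.0306
gauge [ 644.5 -240.7] [30.  30.8] 88.8 xmin [0.6301 0.6598]
stem [0.6446 0.0141] 111
noz 45 [0.5401 0.4016 0.1675] 0.1737
bar rect [584.4  16.5] [437.   23.6] 89.14 yaw -0.88 x at c 581.4 yends [-0.1991  0.2332] z 0.0288
gauge [ 644.3 -241.2] [32.6 29.6] 87.6 xmin [0.6298 0.6589]
stem [0.6452 0.0142] 84
noz 43 [0.537  0.4036 0.1646] 0.1724
```

```bash
cat >> h.py <<'E'
def R(a):
    a=np.radians(a);s,c=np.sin(a),np.cos(a)
    return np.array([[-s,c,0],[c,s,0],[0,0,-1.]])
def st(tag=''):
    s=sense();y=s['tcp_rot'][:,1]
    print(tag,'t',round(s['time_s'],1),'pos',s['position'].round(4),'a',np.degrees(np.arctan2(y[1],y[0])).round(1),'F',s['wrist_force'].round(1),'T',s['ft_torque'].round(2),'gap',round(s['finger_gap'],4),'gf',round(s['gripper_force'],1))
    return s
E
python3 - <<'E'
from h import *
for a in (8.5,50,91,188.5,230,271,-91):
    print(a,[None if q is None else np.round(q,2) for q in[inverse_kinematics([.695,.0135,.071],R(a)),inverse_kinematics([.695,.0135,.25],R(a))]])
E
```

```text
8.5 [array([-0.39,  0.73,  0.47,  1.65, -0.41,  0.86,  0.39]), array([-0.45,  0.55,  0.57,  1.51, -0.31,  1.17,  0.32])]
50 [array([-0.26,  0.7 ,  0.28,  1.64, -0.24,  0.84,  0.98]), array([-0.37,  0.53,  0.44,  1.51, -0.24,  1.16,  0.98])]
91 [array([-0.16,  0.69,  0.12,  1.64, -0.1 ,  0.83,  1.59]), array([-0.25,  0.51,  0.25,  1.5 , -0.13,  1.15,  1.62])]
188.5 [array([-0.72,  0.99,  1.1 ,  1.67, -0.97,  1.13, -2.32]), array([-0.73,  0.74,  1.11,  1.53, -0.68,  1.3 , -2.53])]
230 [array([-0.72,  0.99,  1.1 ,  1.67, -0.97,  1.13, -1.6 ]), array([-0.73,  0.74,  1.11,  1.53, -0.68,  1.3 , -1.8 ])]
271 [array([-0.51,  0.78,  0.66,  1.66, -0.58,  0.91, -1.17]), array([-0.53,  0.58,  0.7 ,  1.52, -0.39,  1.19, -1.31])]
-91 [array([-0.5 ,  0.78,  0.66,  1.66, -0.58,  0.91, -1.21]), array([-0.53,  0.58,  0.7 ,  1.52, -0.39,  1.19, -1.35])]
```

```bash
cat > wing.py <<'E'
from fence import *
def look(f,ang=True):
    s=sense();p,d=snap('wrist',f);W=cloud('wrist',d,s['position'],s['tcp_rot'])
    h=cv2.cvtColor(p,cv2.COLOR_RGB2HSV)
    Q=W[(W[...,2]>.055)&(W[...,2]<.085)&(d>0)&(abs(W[...,0]-.695)<.06)&(abs(W[...,1]-.0135)<.06)]
    if len(Q)>20:
        r=cv2.minAreaRect((Q[:,:2]*1000).astype(np.float32));print('wing',np.round(r[0],1),np.round(r[1],1),round(r[2],1),'z',Q[:,2].max().round(4))
    return p,d,W
E
python3 - <<'E'
from wing import *
movep([.60,.0135,.30],R(8.5+0)); 
movep([.695,.0135,.25],R(8.5)); st()
sleep(.3)
p,d,W=look('w1'); fence(W)
E
```

```text
t 3.1 pos [0.6951 0.014  0.2486] a 8.5 F [-0.1  0.1  0.6] T [-0.06  0.02 -0.  ] gap 0.0855 gf 0.0
wing [695.1  16.7] [11.3 55.5] 8.8 z 0.0737
bar rect [589.4  34.1] [296.3  31.4] 89.0 yaw -0.94 x at c 584.2 yends [-0.1055  0.1796] z 0.0301
gauge [ 645.7 -237.9] [31.2 29.8] 89.2 xmin [0.6314 0.6605]
```

View pics/w1.png

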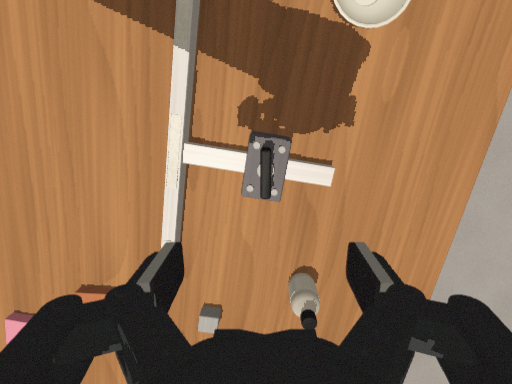

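The wrist view shows the black wing at (266,172) on its block, across the stem, which matches the measurement. I'll grip it and loosen it.

```bash
python3 - <<'E'
from wing import *
P=[.695,.0145]
move_l(P+[.12],R(8.8),feed=.15)
move_l(P+[.072],R(8.8),feed=.08,until_force=8); st('down')
command_gripper(0,40); st('grip')
for a in np.linspace(8.8,91,9)[1:]:
    move_l(P+[.072],R(a),feed=.05)
st('turned'); 
E
```

```text
down t 5.2 pos [0.6952 0.0144 0.0721] a 8.8 F [0.1 0.4 0.1] T [-0.05 -0.03  0.03] gap 0.0853 gf 0.0
grip t 5.9 pos [0.6957 0.0147 0.0733] a 8.8 F [-0.7  0.8  5.3] T [ 0.18  0.2  -0.16] gap 0.0113 gf 56.3
turned t 8.6 pos [0.6968 0.0161 0.0732] a 90.6 F [3.4 2.9 6.2] T [ 0.72 -0.42 -0.5 ] gap 0.0113 gf 37.0
```

```bash
python3 - <<'E'
from wing import *
command_gripper(.085)
move_l([.695,.0145,.15],feed=.2); move_l([.695,.0145,.25],R(8.5),feed=.25); sleep(.3)
p,d,W=look('w2');fence(W);st()
E
```

```text
wing [695.5  16.5] [12.4 55.8] 89.6 z 0.0738
bar rect [589.5  35.2] [294.7  31.6] 89.16 yaw -0.97 x at c 584.2 yends [-0.1053  0.1799] z 0.03
gauge [ 645.7 -237.7] [31.  29.9] 89.3 xmin [0.6311 0.6603]
 t 11.8 pos [0.695  0.0144 0.2499] a 8.5 F [-0.6 -0.5 -0.4] T [-0.01 -0.01  0.1 ] gap 0.0853 gf 0.0
```

The clamp is loose. Now I'll grip the fence bar to the right of the stem and slide it.

```bash
cat >> wing.py <<'E'
def edge(W):
    # front top edges of bar and gauge in fence-yaw frame
    yw=np.radians(-.95);X=W[...,0]*np.cos(yw)+W[...,1]*np.sin(yw);Y=-W[...,0]*np.sin(yw)+W[...,1]*np.cos(yw)
    out=[]
    for lo,hi,ya,yb in((.0255,.035,-.19,-.03),(.02,.03,-.27,-.21)):
        m=(W[...,2]>lo)&(W[...,2]<hi)&(X>.52)&(X<.68)&(Y>ya)&(Y<yb)
        out.append(np.percentile(X[m],[2,10,90,98]).round(4) if m.sum()>20 else None); out.append(m.sum())
    print('edges bar',out[0],out[1],'gauge',out[2],out[3])
E
python3 - <<'E'
from wing import *
edge(np.load and cloud('scene',np.load('pics/scene0.npz')['d']));edge(cloud('side',np.load('pics/side0.npz')['d']))
s=sense();edge(cloud('wrist',np.load('pics/w2.npz')['d'],s['position'],s['tcp_rot']))
P=np.array([.5815,-.075]);a=-1;u=np.array([np.cos(np.radians(a)),np.sin(np.radians(a))])
movep([*P,.15],R(a)); move_l([*P,.031],feed=.1,until_force=8); st('down')
command_gripper(0,100); s=st('grip')
P=s['position'][:2]
for k in (.02,.04,.058):
    move_l([*(P+u*k),s['position'][2]],R(a),feed=.05); st('slide')
sleep(.3);st()
for n in('scene','side'):
    p,d=snap(n,n+'1');W=cloud(n,d);fence(W);edge(W)
s=sense();p,d=snap('wrist','w3');edge(cloud('wrist',d,s['position'],s['tcp_rot']))
E
```

```text
edges bar [0.5732 0.575  0.5903 0.5911] 418 gauge [0.6343 0.6371 0.6615 0.6635] 189
edges bar [0.5729 0.5742 0.5887 0.5901] 324 gauge [0.6341 0.6366 0.6602 0.6626] 129
edges bar [0.5742 0.5756 0.5909 0.5917] 665 gauge [0.6356 0.6378 0.6604 0.6638] 330
down t 13.8 pos [ 0.5821 -0.0751  0.0317] a -1.0 F [ 1.3  0.5 -0.2] T [ 0.01  0.04 -0.01] gap 0.0852 gf 0.0
grip t 14.5 pos [ 0.5814 -0.075   0.0314] a -1.0 F [-2.5  1.   5.3] T [0.07 0.39 0.06] gap 0.0164 gf 98.8
slide t 15.0 pos [ 0.5978 -0.0752  0.0314] a -1.0 F [-10.4   1.2  11.9] T [0.18 1.65 0.12] gap 0.016 gf 99.8
slide t 15.6 pos [ 0.6178 -0.0756  0.0314] a -1.0 F [-10.2   1.7  10.8] T [0.19 1.68 0.1 ] gap 0.0161 gf 99.7
slide t 16.1 pos [ 0.636  -0.0759  0.0314] a -1.0 F [-10.4   1.3  10.6] T [0.21 1.6  0.13] gap 0.016 gf 99.7
 t 16.4 pos [ 0.6359 -0.0759  0.0314] a -1.0 F [-10.9   1.5  10.8] T [0.23 1.63 0.05] gap 0.0161 gf 99.7
bar rect [638.9 -12.7] [ 37.9 485.7] 0.16 yaw -0.33 x at c 638.6 yends [-0.2542  0.2274] z 0.0304
gauge [ 644.8 -241. ] [30.4 30.1] 88.6 xmin [0.6298 0.6595]
edges bar [0.6243 0.6286 0.6449 0.6558] 399 gauge [0.6342 0.6373 0.6614 0.6632] 188
bar rect [630.1 -13.5] [ 37.2 482.5] 4.0 yaw -0.88 x at c 636.5 yends [-0.2538  0.2236] z 0.0288
gauge [ 644.5 -240.3] [30.4 30.8] 1.1 xmin [0.6297 0.6589]
edges bar [0.6201 0.6277 0.6436 0.6525] 345 gauge [0.6341 0.6365 0.6603 0.6626] 130
edges bar [0.6205 0.6295 0.6449 0.6539] 5263 gauge None 0
```

```bash
python3 - <<'E'
from wing import *
s=sense();a=-1
for k in range(2):
    s=sense(); move_l([.6359+.0062+.0035+ (0 if k==0 else err),-.0761,s['position'][2]],R(a),feed=.03); s=st('slide'); err=.6421-s['position'][0]; 
    if abs(err)<.001: break
command_gripper(.085); st('rel')
move_l([.64,-.0761,.15],feed=.2); movep([.695,.0145,.25],R(91)); sleep(.3)
for n in('scene','side'):
    p,d=snap(n,n+'2');W=cloud(n,d);edge(W)
p,d,W=look('w4'); edge(W)
E
```

```text
slide t 16.9 pos [ 0.6417 -0.0759  0.0314] a -1.0 F [-11.7   1.2  11.9] T [0.21 1.83 0.08] gap 0.0162 gf 99.8
rel t 17.6 pos [ 0.6457 -0.0762  0.0314] a -1.0 F [-0.8 -0.5 -0. ] T [ 0.02 -0.02  0.01] gap 0.0851 gf 0.0
edges bar [0.6331 0.6346 0.65   0.6508] 439 gauge [0.6343 0.6372 0.6613 0.6632] 188
edges bar [0.6326 0.634  0.6486 0.6502] 331 gauge [0.6342 0.6366 0.6604 0.6625] 132
wing [694.8  16.3] [55.2 11.9] 0.5 z 0.0737
edges bar [0.6337 0.6351 0.6496 0.6511] 2124 gauge [0.6348 0.6371 0.661  0.6636] 673
```

View pics/w4.png

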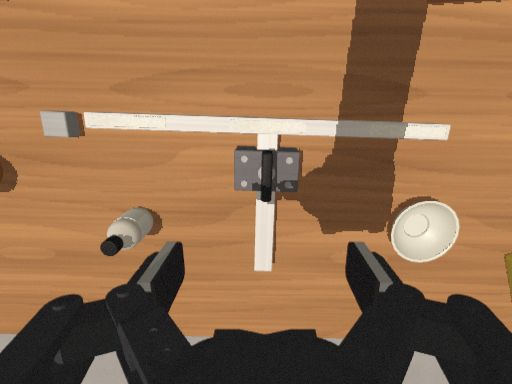

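The wrist view shows the bar's front edge in line with the gauge block (60,124) to within about 1 mm. Now I'll tighten the clamp.

```bash
python3 - <<'E'
from wing import *
P=[.695,.0145]; a0=90
move_l(P+[.12],R(a0),feed=.2)
move_l(P+[.072],R(a0),feed=.08,until_force=8)
command_gripper(0,40); st('grip')
for a in np.linspace(a0,7,9)[1:]:
    move_l(P+[.072],R(a),feed=.05)
st('turned'); command_gripper(.085)
move_l(P+[.15],feed=.2); movep([.60,.0145,.33],R(91)); sleep(.3)
p,d,W=look('w5'); edge(W)
for n in('scene','side'):
    p,d=snap(n,n+'3');W=cloud(n,d);edge(W)
E
python3 - <<'E'
from m import *
for n in('scene','side'):
    comps(n,n+'3',lambda h,W:(W[...,2]>.009)&(W[...,2]<.022)&(W[...,0]>.3)&(W[...,0]<.62)&(abs(W[...,1])<.45),100)
E
```

```text
grip t 22.1 pos [0.6954 0.0161 0.0733] a 89.9 F [-1.3  2.2  5.7] T [ 0.5   0.31 -0.39] gap 0.0113 gf 55.7
turned t 24.8 pos [0.6955 0.0162 0.0733] a 7.0 F [-2.5  2.7  5.9] T [ 0.38  0.34 -0.15] gap 0.0111 gf 55.4
wing [694.3  16. ] [12.  55.6] 6.1 z 0.0743
edges bar [0.6333 0.6342 0.6492 0.6508] 1194 gauge [0.6343 0.6364 0.6606 0.663 ] 368
edges bar [0.6331 0.6349 0.65   0.6508] 444 gauge [0.6341 0.6371 0.6614 0.6633] 184
edges bar [0.6327 0.634  0.6486 0.6501] 328 gauge [0.6343 0.6363 0.66   0.6624] 134
scene px [246. 159.] n 268 z [0.01  0.017 0.019] rect mm [353. 326.] [89. 68.] 23.4
scene px [303. 163.] n 130 z [0.009 0.013 0.021] rect mm [541. 405.] [62. 73.] 78.8
scene px [221. 177.] n 302 z [0.01  0.016 0.019] rect mm [333. 186.] [91. 65.] 37.3
scene px [264. 181.] n 332 z [0.01  0.017 0.019] rect mm [472. 233.] [62. 93.] 4.5
scene px [168. 291.] n 948 z [0.011 0.016 0.019] rect mm [ 476. -260.] [62. 91.] 4.9
scene px [108. 294.] n 979 z [0.01  0.016 0.019] rect mm [ 362. -329.] [91. 62.] 87.2
scene px [159. 361.] n 1537 z [0.012 0.016 0.019] rect mm [ 565. -397.] [90. 62.] 59.7
side px [238. 161.] n 112 z [0.009 0.012 0.022] rect mm [537. 392.] [28. 54.] 87.4
side px [180. 170.] n 292 z [0.01  0.014 0.017] rect mm [352. 327.] [92. 69.] 23.8
side px [218. 185.] n 324 z [0.011 0.014 0.017] rect mm [471. 235.] [60. 97.] 4.3
side px [171. 194.] n 341 z [0.01  0.014 0.017] rect mm [333. 187.] [91. 67.] 32.7
side px [216. 305.] n 905 z [0.011 0.014 0.017] rect mm [ 476. -259.] [60. 93.] 5.1
side px [157. 332.] n 1127 z [0.011 0.014 0.017] rect mm [ 361. -329.] [92. 60.] 87.0
side px [261. 358.] n 1303 z [0.011 0.015 0.017] rect mm [ 565. -397.] [92. 61.] 59.2
```

View pics/w5.png

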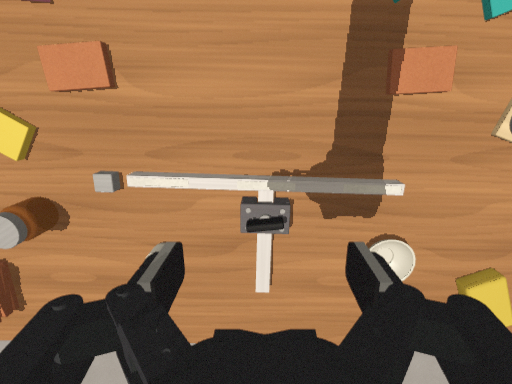

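The clamp is tight (wing at about 6°) and the fence is still at the gauge. The tiles haven't moved. Next, for the left tile: grip across its 60 mm, drag it to the bay line, release, and push it home from behind with the spread fingers.

```bash
cat > tile.py <<'E'
from wing import *
yw=np.radians(-.95);U=np.array([np.cos(yw),np.sin(yw)]);V=np.array([-U[1],U[0]])
FC=np.array([.6330,.0150])
BAY={0:FC+.165*V,1:FC,2:FC-.165*V}
def drag(c,ang,b,gap=.042):
    c=np.array(c); tgt=BAY[b]-U*(.030+gap)
    movep([*c,.15],R(ang)); command_gripper(.085)
    move_l([*c,.024],feed=.1,until_force=8); st('down')
    command_gripper(.0,25); s=st('grip')
    if not .05<s['finger_gap']<.07: return False
    z=s['position'][2]
    p0=s['position'][:2]; n=4
    for k in range(1,n+1):
        f=k/n; move_l([*(p0+(tgt-p0)*f),z],R(ang+(-.95-ang)*f),feed=.08)
    sleep(.2); st('dragged'); command_gripper(.075); move_l([*tgt,.12],feed=.15); st('up'); return True
def push(b,rear=.042,lat=0.,z=.025):
    t=BAY[b]+V*lat; start=t-U*(.060+rear+.011+.02)
    movep([*start,.12],R(89.05)); command_gripper(.05); 
    move_l([*start,z],feed=.1,until_force=8); st('down')
    near=t-U*(.060+.011+.006); move_l([*near,z],feed=.05); st('near')
    hit=move_l([*(t-U*(.060+.011-.006)),z],feed=.02,until_force=5); s=st('hit %s'%hit)
    print('tcp fence-x rel bay',((s['position'][:2]-t)@U).round(4))
    move_l([*(s['position'][:2]-U*.03),z],feed=.08); move_l([*(s['position'][:2]-U*.03),.15],feed=.2); st('off')
E
python3 - <<'E'
from tile import *
print(BAY)
drag([.4715,.234],4.4,0)
for n in('scene','side'): snap(n,n+'4')
E
python3 - <<'E'
from m import *
for n in('scene','side'):
    comps(n,n+'4',lambda h,W:(h[...,0]<12)&(W[...,2]>.009)&(W[...,2]<.022)&(W[...,0]>.4)&(W[...,0]<.62)&(abs(W[...,1])<.35),100)
E
```

```text
{0: array([0.63573568, 0.17997732]), 1: array([0.633, 0.015]), 2: array([ 0.63026432, -0.14997732])}
down t 30.9 pos [0.472  0.2342 0.0246] a 4.4 F [1.  0.1 0.2] T [ 0.02 -0.03 -0.02] gap 0.0848 gf 0.0
grip t 31.2 pos [0.4721 0.2343 0.0247] a 4.4 F [-0.4 -1.   5.7] T [-0.04  0.05 -0.02] gap 0.06 gf 27.3
dragged t 33.4 pos [0.5637 0.181  0.0247] a -0.9 F [ 1.3 -0.9  1.5] T [-0.19 -0.32  0.03] gap 0.0591 gf 27.6
up t 34.4 pos [0.563  0.1811 0.1193] a -0.9 F [-0.3 -0.4 -0.7] T [ 0.04 -0.02  0.02] gap 0.075 gf 0.0
scene px [283. 197.] n 398 z [0.01  0.016 0.019] rect mm [563. 182.] [91. 61.] 89.3
scene px [168. 291.] n 934 z [0.011 0.016 0.019] rect mm [ 476. -260.] [61. 91.] 5.2
side px [249. 190.] n 124 z [0.012 0.014 0.017] rect mm [563. 189.] [78. 59.] 88.8
side px [212. 306.] n 257 z [0.01  0.014 0.017] rect mm [ 471. -260.] [48. 91.] 4.5
```

```bash
python3 - <<'E'
from tile import *
push(0)
drag([.476,-.260],5,2)
for n in('scene','side'): snap(n,n+'5')
E
python3 - <<'E'
from m import *
for n in('scene','side'):
    comps(n,n+'5',lambda h,W:(h[...,0]<12)&(W[...,2]>.009)&(W[...,2]<.022)&(W[...,0]>.4)&(W[...,0]<.64)&(abs(W[...,1])<.35),100)
E
```

```text
down t 37.2 pos [0.5032 0.1824 0.0255] a 89.0 F [ 0.7 -0.1  0.4] T [-0.07 -0.01  0.02] gap 0.0499 gf 0.0
near t 38.5 pos [0.559  0.1813 0.025 ] a 89.1 F [ 1.1  1.1 -0.6] T [-0.05 -0.01  0.  ] gap 0.0499 gf 0.0
hit True t 38.9 pos [0.5652 0.1811 0.0244] a 89.1 F [-0.3  1.2 -0.7] T [-0.04 -0.07 -0.02] gap 0.0506 gf 0.0
tcp fence-x rel bay -0.0706
off t 40.2 pos [0.5346 0.1813 0.1492] a 89.1 F [ 0.8 -0.3  0.2] T [ 0.04  0.   -0.01] gap 0.0501 gf 0.0
down t 43.7 pos [ 0.4765 -0.2602  0.0246] a 5.0 F [-0.7  0.4 -0.2] T [-0.06 -0.01 -0.01] gap 0.0851 gf 0.0
grip t 44.0 pos [ 0.4765 -0.2602  0.0247] a 5.0 F [-0.2  1.   5.8] T [ 0.23  0.06 -0.03] gap 0.0593 gf 27.4
dragged t 46.5 pos [ 0.5589 -0.148   0.0247] a -0.9 F [1.9 2.5 2.7] T [ 0.35 -0.44 -0.05] gap 0.0591 gf 27.1
up t 47.6 pos [ 0.5576 -0.1485  0.1193] a -0.9 F [ 0.8 -0.2  0.1] T [-0.02  0.03  0.01] gap 0.0748 gf 0.0
scene px [295. 201.] n 347 z [0.01  0.017 0.019] rect mm [602. 181.] [92. 53.] 89.6
scene px [225. 270.] n 785 z [0.011 0.016 0.019] rect mm [ 558. -148.] [91. 61.] 89.4
side px [252. 261.] n 214 z [0.012 0.015 0.017] rect mm [ 557. -134.] [65. 58.] 85.9
```

```bash
python3 - <<'E'
from tile import *
push(2)
s=sense(); movep([.47,.0150,.36],R(-91)); sleep(.3)
for n in('scene','side'): p,d=snap(n,n+'6');edge(cloud(n,d))
p,d,W=look('w6')
h=cv2.cvtColor(p,cv2.COLOR_RGB2HSV)
m=((h[...,0]<12)&(W[...,2]>.009)&(W[...,2]<.022)&(W[...,0]>.4)&(W[...,0]<.66)&(abs(W[...,1])<.35)).astype(np.uint8)
N,L,S,C=cv2.connectedComponentsWithStats(m)
for i in range(1,N):
    if S[i,4]>150: r=cv2.minAreaRect((W[L==i][:,:2]*1000).astype(np.float32));print('wrist',C[i].round(),S[i,4],np.round(r[0],1),np.round(r[1],1),round(r[2],1))
E
python3 - <<'E'
from m import *
for n in('scene','side'):
    comps(n,n+'6',lambda h,W:(h[...,0]<12)&(W[...,2]>.009)&(W[...,2]<.022)&(W[...,0]>.4)&(W[...,0]<.64)&(abs(W[...,1])<.35),100)
E
```

```text
down t 50.4 pos [ 0.4977 -0.1479  0.0255] a 89.0 F [ 0.6 -0.  -0.2] T [ 0.01 -0.04  0.  ] gap 0.05 gf 0.0
near t 51.7 pos [ 0.5535 -0.1487  0.0251] a 89.0 F [0.1 0.7 0.4] T [-0.03 -0.04 -0.06] gap 0.0502 gf 0.0
hit True t 52.2 pos [ 0.5599 -0.1489  0.0244] a 89.0 F [ 0.9 -0.6 -0.3] T [ 0.05 -0.   -0.01] gap 0.0501 gf 0.0
tcp fence-x rel bay -0.0704
off t 53.4 pos [ 0.5293 -0.1481  0.1492] a 89.0 F [-1.   0.7 -0.6] T [-0.02 -0.01  0.01] gap 0.05 gf 0.0
edges bar [0.6332 0.6351 0.65   0.6509] 439 gauge [0.6342 0.6368 0.6613 0.6631] 187
edges bar [0.6328 0.6343 0.6485 0.6502] 324 gauge [0.6344 0.6364 0.66   0.6626] 131
wrist [153.  64.] 1713 [606.9 182.2] [89.6 59. ] 89.0
wrist [369.  64.] 1636 [ 602. -146.] [89.9 60. ] 89.1
scene px [295. 201.] n 351 z [0.011 0.017 0.019] rect mm [602. 180.] [92. 53.] 89.5
scene px [239. 276.] n 713 z [0.012 0.016 0.019] rect mm [ 597. -149.] [93. 55.] 89.8
side px [263. 195.] n 213 z [0.01  0.014 0.018] rect mm [605. 171.] [108.  60.] 89.5
side px [270. 269.] n 396 z [0.01  0.014 0.018] rect mm [ 601. -149.] [95. 60.] 88.9
```

View pics/w6.png

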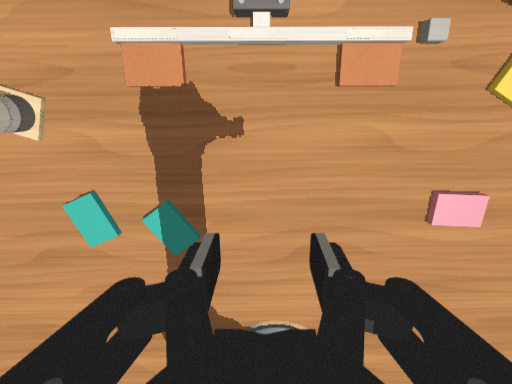

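View pics/side6.png

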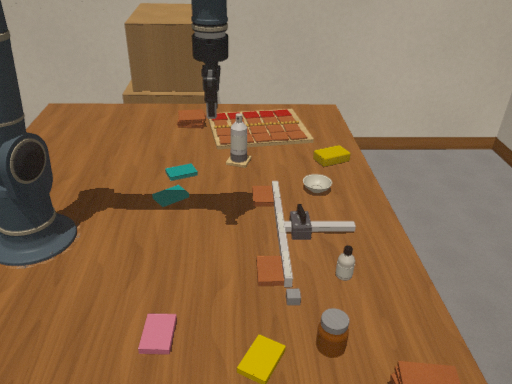

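Both tiles are flush in bays 0 and 2 (wrist pixels (153,64) and (369,64)), with no third tile in sight. Next I locate the nozzle from above.

```bash
python3 - <<'E'
from wing import *
movep([.50,.36,.36],R(38)); command_gripper(0,30); sleep(.3)
s=st();p,d=snap('wrist','w7');W=cloud('wrist',d,s['position'],s['tcp_rot'])
for lo,hi in((.155,.185),(.1,.15),(.005,.02)):
    m=(d>0)&(W[...,2]>lo)&(W[...,2]<hi)&(np.hypot(W[...,0]-.54,W[...,1]-.4)<.06)
    Q=W[m]
    if len(Q)>5:
        r=cv2.minAreaRect((Q[:,:2]*1000).astype(np.float32));print(lo,len(Q),np.round(r[0],1),np.round(r[1],1),'z',np.percentile(Q[:,2],[50,98]).round(4))
for n in('scene','side'):
    z=np.load(f'pics/{n}6.npz');W=cloud(n,z['d']);Q=W[(W[...,2]>.168)&(W[...,2]<.18)&(np.hypot(W[...,0]-.54,W[...,1]-.4)<.05)]
    print(n,len(Q),Q.mean(0).round(4) if len(Q) else '',np.ptp(Q,axis=0).round(4) if len(Q) else '')
E
```

```text
t 59.2 pos [0.5  0.36 0.36] a 38.0 F [-0.9 -0.1  0.2] T [0.02 0.02 0.04] gap 0.0004 gf 0.0
0.155 356 [538.8 410.8] [21.4 21.1] z [0.1715 0.1733]
0.1 1180 [538.9 411.1] [53.2 52.6] z [0.1338 0.146 ]
0.005 553 [538.8 411.3] [69.9 69.1] z [0.0117 0.0149]
scene 21 [0.54   0.4063 0.1717] [0.0175 0.0184 0.0055]
side 15 [0.5378 0.4051 0.1708] [0.0162 0.0205 0.0048]
```

View pics/w7.png

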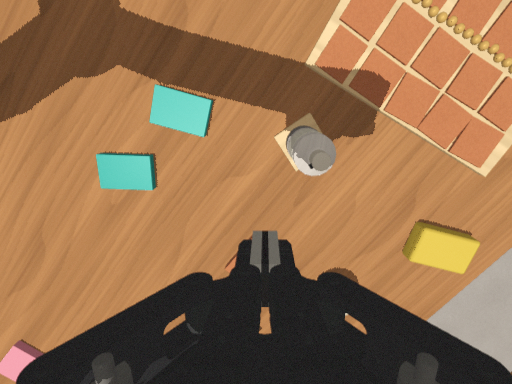

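The view shows the nozzle at (313,150), at about (0.539, 0.408), 172 mm high. Press it.

```bash
python3 - <<'E'
from tile import *
P=[.539,.408]
move_l(P+[.25],feed=.15)
move_l(P+[.203],feed=.08); st('above')
for z in np.arange(.200,.180,-.002):
    move_l(P+[z],feed=.04); s=st('p')
    if abs(s['wrist_force'][2])>14: break
sleep(.4); st('hold')
move_l(P+[.25],feed=.08); movep([.47,.0150,.36],R(-91)); sleep(.3);st('away')
for n in('scene','side'): 
    p,d=snap(n,n+'7');W=cloud(n,d);edge(W);Q=W[(W[...,2]>.15)&(W[...,2]<.18)&(np.hypot(W[...,0]-.54,W[...,1]-.4)<.05)];print(Q[:,2].max())
s=sense();p,d,W=look('w8')
h=cv2.cvtColor(p,cv2.COLOR_RGB2HSV)
m=((h[...,0]<12)&(W[...,2]>.009)&(W[...,2]<.022)&(W[...,0]>.4)&(W[...,0]<.66)&(abs(W[...,1])<.35)).astype(np.uint8)
N,L,S,C=cv2.connectedComponentsWithStats(m)
for i in range(1,N):
    if S[i,4]>150: r=cv2.minAreaRect((W[L==i][:,:2]*1000).astype(np.float32));print('wrist',C[i].round(),S[i,4],np.round(r[0],1),np.round(r[1],1),round(r[2],1))
E
```

```text
above t 61.0 pos [0.5393 0.408  0.2031] a 38.0 F [ 0.1 -0.3  1.1] T [ 0.05 -0.01 -0.03] gap -0.0002 gf 0.0
p t 61.2 pos [0.539  0.4081 0.2002] a 38.0 F [ 0.3 -0.5 -0.2] T [-0.02 -0.02  0.01] gap -0.0001 gf 0.0
p t 61.5 pos [0.5389 0.408  0.198 ] a 38.0 F [ 0.3  0.3 -0.5] T [ 0.   -0.01  0.01] gap 0.0002 gf 0.0
p t 61.8 pos [0.5393 0.4082 0.1965] a 38.0 F [-0.6 -0.7  2.4] T [0.   0.11 0.07] gap -0.0004 gf 1.5
p t 62.0 pos [0.5393 0.4081 0.1944] a 38.0 F [-0.1  0.7  4.9] T [-0.06  0.07 -0.01] gap 0.0003 gf 2.3
p t 62.2 pos [0.5393 0.4081 0.1926] a 38.0 F [-0.4  0.3  6.5] T [-0.06  0.13 -0.02] gap 0.0001 gf 2.9
p t 62.5 pos [0.5393 0.4082 0.1908] a 38.0 F [-1.  -0.5  6.6] T [-0.1   0.22 -0.03] gap -0.0002 gf 3.5
p t 62.8 pos [0.5394 0.4081 0.1901] a 38.0 F [-3.6 -0.9 12.1] T [-0.3   0.71 -0.05] gap -0.0002 gf 6.2
p t 63.0 pos [0.5394 0.4081 0.1899] a 38.0 F [-7.  -3.5 21.1] T [-0.7   1.41 -0.02] gap -0.0003 gf 10.5
hold t 63.4 pos [0.5395 0.4082 0.19  ] a 38.0 F [-5.9 -4.  21.1] T [-0.72  1.47 -0.03] gap 0.0002 gf 10.5
away t 66.3 pos [0.4701 0.0153 0.3599] a -91.0 F [-0.   0.1  0.3] T [-0.02  0.02 -0.05] gap -0.0 gf 0.0
edges bar [0.6332 0.6346 0.65   0.6508] 444 gauge [0.6346 0.6371 0.6614 0.6631] 187
0.17379568238780052
edges bar [0.6327 0.6341 0.6485 0.6502] 321 gauge [0.634  0.6362 0.6602 0.6626] 137
0.17163845048017567
wrist [154.  65.] 1523 [607.  182.4] [90.3 59.4] 89.3
wrist [370.  64.] 1397 [ 601.7 -146.2] [90.1 59.4] 89.0
```

```bash
python3 -c "
from rig import *
print(finish_job())"
```

```text
the job is handed in; nothing more can be done
None
```

I finished and handed in the job, but `finish_job()` returned no verdict: the fence is level with the gauge within about 1 mm and clamped, the two tiles I found sit flush in the outer bays, and the nozzle was pressed right down and sprang back up.

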